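Free the cocked yarn carton from its stock bin

ROBOT

A 6-joint arm with a two-finger parallel gripper is mounted at the origin on the work surface. World frame = base frame: x ahead of the robot, y to its left, z up, the work surface at z = 0. Lengths are in m, angles in rad, forces in N, time in s.
With the tool pointing down it reaches from about 0.35 to 0.975 m from the base axis. Payload 4.9 kg.
Tool frame: the origin (TCP) lies midway between the tips of the shut fingers; the grasp point (between the pads) lies behind it (manip.tcp_to_grasp is the z of the grasp point in the tool frame, in m); z points along the fingers, y is the direction in which the jaws open and shut (so a half turn about z gives the same grasp; the last joint's range is limited). The gripper opens to 85 mm and grips with 20 to 120 N. Pads are 22 mm wide; open, the fingers measure 114 mm over their backs; the gripper's body (76 mm by 85 mm) begins 54 mm behind the grasp point. The pads swing forward as they close: fully open they stand 13 mm farther back than shut.
Start: joints at [1.143, 0.053, 1.613, -0, 1.476, -0.119], TCP at [0.19, 0.595, 0.231] pointing down, gripper open.
Joint ranges: [-3.01, 3.01], [-1.01, 2.22], [0.06, 2.58], [-1.02, 4.17], [0.09, 2.62], [-3.14, 3.14]. Speed limits (rad/s): [2.57, 2.57, 3.14, 3.14, 3.14, 3.14].

INTERFACE

Orientations are given as a unit quaternion [w, x, y, z].
In Python, from plant import status, vision, order, regions_of, manip gives the robot as it stands. The module is installed in compiled form; this text tells all that it offers.
- The arm moves only by the shell command python3 -m crank 'ROWS'. ROWS is JSON, one flat list of numbers, 5 for each row, row after row: the shift along the tool's x, y, z in mm, then the turn about the tool's z in degrees, then the opening in per cent of the stroke, from 0 (shut) to 100 (fully open). In form: [tx, ty, tz, yaw, fingers, tx, ty, tz, yaw, fingers, ...]. A call has exactly 10 rows; each row is the pose to reach, as a shift and turn from the pose commanded when the call began, along the tool's axes at that moment; what a row does not reach only later rows make up. A row lasts 1/10 s, in which the tool goes at most 50 mm and 8.59 degrees, less where a joint would pass 70% of its speed; a pose out of reach is approached as far as the arm can. A call with a gripper value outside its range is refused whole. The fingers move at their own pace and stop on an object; the grip force is fixed at half the most. Time passes only in rows, so rows that repeat a pose let the fingers close, or fill a call up. It gives the time, the measured TCP pose, the force and the opening at its end, in the units of the state.
- status.state(): the state, without advancing time (a new reading comes with each control period).
- vision.grab_frame(name): name is "scene" or "top"; returns (picture, depth): 400x640x3 uint8, red, green, blue; 400x640 float32, m along the optical axis (not along the pixel's ray), 0 where there is no reading.
- vision.get_calibration(name): a dict with "camera_matrix" (3x3 intrinsics, pixels), "R" (3x3) and "t" (3): a world point X has camera coordinates R X + t. Camera axes: x right, y down, z forward; pixel columns grow to the right and rows downward; lengths in m; the calibration is good to about 2 mm. A picture is of the moment at which its call begins. get_calibration takes no time and is no camera call.
- order.job_done(): hands the job in, once; it reports no verdict.
Trained networks look in the newest picture that a camera, given by its name, has taken for a name from the list of things; names that differ only in an ending like _2 or _b are one class to them, and where a whole thing is asked for, a point or a joint stands for the part that bears it (a point fixed in the world has none). Each returns a list of dicts, best first, with "confidence" (0 to 1); they miss things now and then, are a little off and sometimes report something else, mostly with a low value. They report only what shows in the picture. A call takes as long as a camera call. They do not tell look-alikes from the thing itself.
- regions_of(camera, name): "region" (400x640 bool, what is visible of it) and "extent" ([centre column, centre row, width, height] in pixels, round what is visible of it).
The state is a dict: "time": time; "joint_pos": joint angles; "joint_vel": joint speeds; "joint_efforts": joint torques, N m; "tool_pos": TCP position; "tool_rot": TCP orientation; "contact_force": force on the tool from outside, world axes, zero at the start; "ft_torque": the same for the moment, N m; "gripper_width": opening from 0.0 (shut) to 1.0 (fully open).
Only numpy, scipy, OpenCV 4.12 (cv2) and the standard library are available. Lean on these libraries where they do the work, as an engineer would, in place of code of your own. Each camera call takes 0.05 s, during which the arm holds its last target. There are 200 camera calls.

TASK

One long blue carton has dropped into its grey stock bin askew: one end is down, the other is propped up on a smaller flat carton, and its corners catch under the bin's end rims. Turn it level inside the bin, lift it out level, and set it gently, right way up, in the middle of the parcel scale's platform. Leave the carton that lies properly in the other bin alone.

Things in the scene. Friction and masses are not known exactly. Their poses are not given: they have to be found in the camera images.
- carton: The cocked blue carton, 180 (x) x 60 (y) x 90 (z) mm, 0.3 kg, rigid. Origin: centre of its underside; x along its length, z out of its top. It starts roughly along the bin's x, pitched about its y by some 24 degrees: -x end low, on the bin's floor by the -x wall, +x end high, on the flat carton. Its long sides (+-y faces, 60 mm apart) stay upright and can be gripped from above.
- bin: Its grey bin, fixed. Origin: centre of underside; x along it, z up. Inside 206 (x) x 156 (y), floor and walls 4 mm. End walls (+-x) 156 high; their inward rims (7 deep, 148 to 156 above underside) leave a mouth 192 long. Sides (+-y) only 80 high but for the corners. A loose flat carton 90 x 120 x 35 mm lies on its floor against the +x end, its top 39 mm above the underside.
- scale: The parcel scale, fixed: flat steel platform 220 (x) x 190 (y) mm on a black base. Origin at the centre of its underside, z up; the top of the platform is 46 mm above it.
- other_carton: A carton just like the cocked one, lying level on the floor of the other, equal bin: not to be moved. Origin at the centre of its underside, x along its length, z up.
Things that resemble listed ones, but are neither listed nor needed, are in the scene too. Leave any orange, pink or red look-alike of the carton alone.

How it is judged:
By the outcome, as a careful person would: the job done as asked, in the order asked, and still so for the second after the job is handed in, with the robot touching nothing.
It also fails if it takes over 40 s, if anything falls off the work surface, if the arm or the gripper's body presses on something with over 40 N, if the wrist force passes 120 N, or if a joint passes its speed limit or range.

## Working session

There is one attempt and no reset: what is moved stays moved. The work goes in short steps, Python scripts to look and compute and a shell command to move; the robot and the scene stay as the last step left them, time stands still between calls to the robot, and variables do not carry over. Pictures are saved under pics/ and viewed, on a budget of 10 in all, crops included, one or two more only if the job needs it, and the job is handed in when it is done.

```bash
mkdir -p pics
python3 - <<'E'
from plant import status, vision, order, regions_of, manip
import cv2,numpy as np
print(status.state()); print(manip.tcp_to_grasp)
for n in ("scene","top"):
    p,d=vision.grab_frame(n); cv2.imwrite(f"pics/{n}0.png",p[...,::-1]); np.savez(f"{n}0.npz",p=p,d=d)
    c=vision.get_calibration(n); print(n,c)
    for k in ("carton","bin","scale","other_carton"):
        for r in regions_of(n,k): print(n,k,round(r["confidence"],2),np.round(r["extent"]))
E
```

```text
{'time': 0.0, 'joint_pos': array([ 1.14299270e+00,  5.33781038e-02,  1.61432404e+00, -1.80741385e-05,
        1.47596592e+00, -1.19000352e-01]), 'joint_vel': array([-4.03121018e-04,  1.00586043e-03,  2.61939649e-03, -6.02704621e-04,
       -1.58837651e-06, -2.09312987e-03]), 'joint_efforts': array([-1.24998160e-04, -3.93719566e+01, -3.70157647e+01,  2.90909611e-05,
        7.52463442e-03, -2.37542645e-05]), 'tool_pos': array([0.18969175, 0.59485992, 0.23003189]), 'tool_rot': array([-2.71527927e-04,  1.53787946e-01,  9.88103330e-01, -1.00159164e-03]), 'contact_force': array([-0.2774207 ,  0.02770187, -0.78545609]), 'ft_torque': array([-5.16020307e-03, -2.05410193e-02, -2.57101759e-05]), 'gripper_width': 0.9990374599568991}
-0.0187
scene {'camera_matrix': array([[369.0588681 ,   0.        , 310.49977493],
       [  0.        , 369.0588681 , 201.14459584],
       [  0.        ,   0.        ,   1.        ]]), 'R': array([[ 0.49798109,  0.86718579,  0.00190904],
       [ 0.70732391, -0.40490488, -0.57943501],
       [-0.50170482,  0.28989799, -0.81501621]]), 't': array([-0.22972005, -0.26
[... 288 characters left out ...]
0. 102.]
scene other_carton 0.69 [186. 312.  80.  89.]
top {'camera_matrix': array([[370.03162696,   0.        , 320.80333527],
       [  0.        , 370.03162696, 208.26851868],
       [  0.        ,   0.        ,   1.        ]]), 'R': array([[ 0.00999311, -0.9998999 ,  0.01001628],
       [-0.99371317, -0.0110473 , -0.11140955],
       [ 0.11150905, -0.00883998, -0.9937241 ]]), 't': array([0.01343942, 0.43892211, 0.84734272])}
top carton 0.97 [451. 274.  94.  78.]
top carton 0.82 [338. 128.  35.  74.]
top carton 0.76 [329. 243.  87.  85.]
top carton 0.62 [220. 275.  88.  75.]
top bin 0.74 [334. 128.  84. 118.]
top scale 0.56 [199. 152.  82.  94.]
top other_carton 0.96 [460. 155.  53.  78.]
```

View pics/scene0.png

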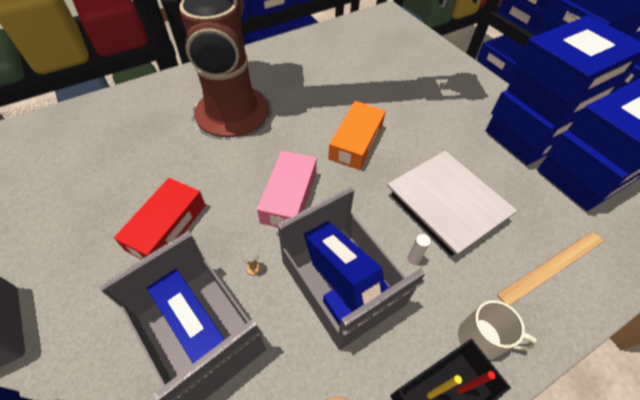

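View pics/top0.png

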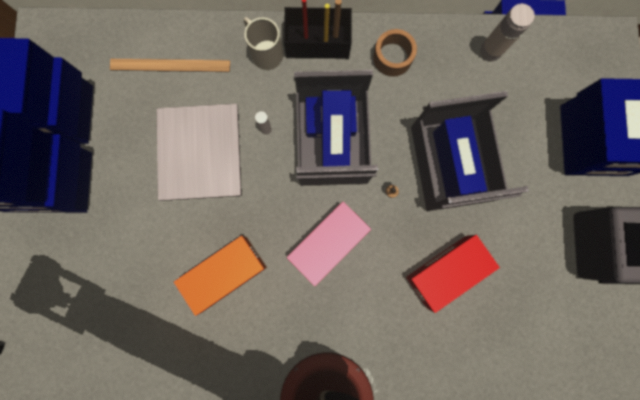

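The top picture (scene picture agrees) shows these candidates for the carton:
- The blue cocked one, in the bin with the flat carton, at top (338,128) / scene (345,266). This matches the description.
- The other blue one, lying level, at top (462,155).
- Pink (329,243), orange (220,275) and red (455,274).

The scale is at top (199,152), with a decoy-free platform. Next I fit the poses from depth.

```bash
cat > h.py <<'E'
import numpy as np,cv2
from plant import vision,status
from scipy.optimize import least_squares
from scipy.spatial.transform import Rotation as Ro
def cloud(n,p,d):
    c=vision.get_calibration(n);K=c["camera_matrix"];v,u=np.mgrid[:400,:640]
    X=np.stack([(u-K[0,2])/K[0,0]*d,(v-K[1,2])/K[1,1]*d,d],-1)
    W=(X-c["t"])@c["R"]; W[d<=0]=np.nan; return W
def rect(P):
    (c,s,a)=cv2.minAreaRect((P[:,:2]*1000).astype(np.float32)); return np.round(c,1),np.round(s,1),round(a,2)
def boxres(q,P,dims=(.18,.06,.09)):
    h=np.array(dims)/2; L=(P-q[:3])@Ro.from_euler('ZYX',q[3:]).as_matrix()
    a=np.abs(L-[0,0,h[2]])-h
    return np.linalg.norm(np.maximum(a,0),axis=1)+np.minimum(a.max(1),0)
def fit(P,q0,s=.002):
    r=least_squares(boxres,q0,args=(P,),loss='soft_l1',f_scale=s,x_scale=[.01]*3+[.05]*3)
    e=boxres(r.x,P); return r.x,np.median(np.abs(e)),(np.abs(e)<.004).mean()
def blue(p):
    p=p.astype(int); return (p[...,2]>p[...,0]+40)&(p[...,2]>p[...,1]+40)
E
python3 - <<'E'
from h import *
A={n:np.load(n+"0.npz") for n in("top","scene")}
W={n:cloud(n,A[n]["p"],A[n]["d"]) for n in A}
m=np.zeros((400,640),bool); m[65:195,290:380]=1
P=W["top"][m]; print("table z",np.nanmedian(W["top"][200:240,250:290,2]),np.nanmedian(W["scene"][100:140,290:320,2]))
for n in A:
    w=W[n]; p=A[n]["p"].astype(int); g=(p.max(-1)-p.min(-1)<35)&(p.max(-1)<190)
    s=w[(w[...,2]>.142)&(w[...,2]<.165)&g&(w[...,0]>.4)&(w[...,0]<.82)&(w[...,1]>-.16)&(w[...,1]<.14)]
    print(n,"rim",len(s),rect(s)); 
    lo=s[s[:,0]<.58]; hi=s[s[:,0]>=.6]
    for t in(lo,hi):
        if len(t): print("  ",rect(t),np.median(t[:,2]).round(4))
    r=w[(w[...,2]>.037)&(w[...,2]<.055)&(w[...,0]>.4)&(w[...,0]<.75)&(w[...,1]>.17)&(w[...,1]<.5)]
    print(n,"scale",rect(r),np.median(r[:,2]))
B=[]
for n in A:
    w=W[n]; s=w[blue(A[n]["p"])&(w[...,0]>.45)&(w[...,0]<.8)&(w[...,1]>-.13)&(w[...,1]<.13)&(w[...,2]>.055)]
    print(n,len(s),s.min(0),s.max(0)); B.append(s)
for P in B+[np.vstack(B)]:
    print(fit(P,[P[:,0].mean(),P[:,1].mean(),.04,0,-.42,0]))
E
python3 - <<'E'
import cv2
i=cv2.imread('pics/scene0.png')[180:350,265:435]
cv2.imwrite('pics/crop1.png',cv2.resize(i,None,fx=3.5,fy=3.5,interpolation=2))
E
```

```text
table z 7.863698952721804e-05 -0.001281780459003396
top rim 1099 (array([606.4,  -7.5]), array([215.3, 164.1]), 2.4)
   (array([504.8, -11.3]), array([ 12.1, 163.3]), 2.42) 0.1556
   (array([668. ,  -4.9]), array([ 91.9, 164.1]), 2.45) 0.1557
top scale (array([567.6, 307.4]), array([220.8, 191.2]), 4.15) 0.04605273936490663
scene rim 1460 (array([607.6,  -9.1]), array([215.8, 164.6]), 2.39)
   (array([507.3, -13.5]), array([ 14.5, 164.3]), 2.2) 0.1545
   (array([709.3,  -4.8]), array([ 12.3, 164.6]), 2.31) 0.1549
scene scale (array([569.4, 306.1]), array([220.7, 194.1]), 4.22) 0.044938460988835915
top 1581 [ 0.52572858 -0.05003583  0.05573536] [0.71165586 0.01922919 0.16142374]
scene 3050 [ 0.50281901 -0.04575659  0.05503835] [0.69286021 0.02849934 0.16100563]
(array([ 0.62334719, -0.00998606,  0.04105387,  0.00931611, -0.42423627,
        0.01080925]), np.float64(0.0008355062449573458), np.float64(0.9917773561037319))
(array([ 0.62512933, -0.01224756,  0.04021491,  0.02122483, -0.42608942,
        0.00540442]), np.float64(0.0003700039385958337), np.float64(0.999344262295082))
(array([ 0.6248467 , -0.01211576,  0.04077485,  0.02126543, -0.42595207,
        0.00745618]), np.float64(0.0005856984779898378), np.float64(0.9956812783416109))
```

View pics/crop1.png

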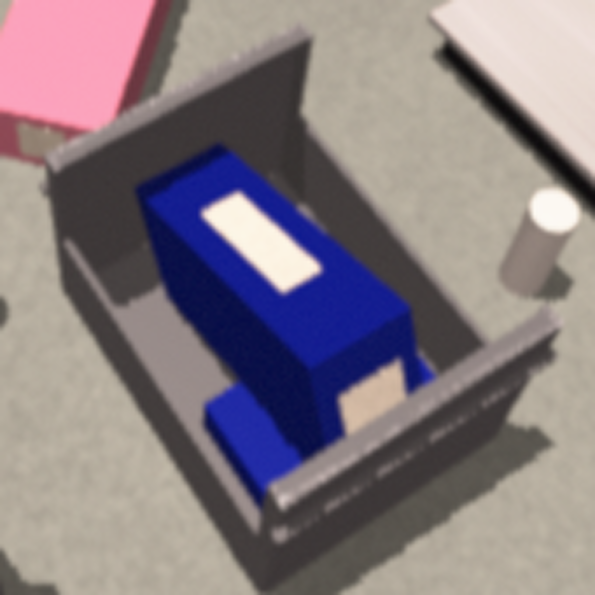

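The crop confirms it: the cocked blue carton has its near end low, its far end up on the flat blue carton, and both ends of the bin are rimmed. It is pitched 24.4°.

Plan: grip ahead of the flat carton's edge and press down along an arc. The underside then turns flat onto the flat carton, and I lift from there.

```bash
cat >> h.py <<'E'
def go(x,y,z,ang):
    s=status.state();R=Ro.from_quat(s["tool_rot"],scalar_first=True).as_matrix()
    d=R.T@(np.array([x,y,z])-s["tool_pos"])*1000; a=np.degrees(np.arctan2(R[1,1],R[0,1]))
    return np.round(d,1),"yaw",round(-((ang-a+90)%180-90),1)
E
python3 - <<'E'
from h import *
b=np.array([.607,-.0083]);yw=np.radians(2.4);ax=np.array([np.cos(yw),np.sin(yw)]);
o=np.array([.6245,-.0115,.0408]);R=Ro.from_euler('ZYX',[.02,-.4255,.006]).as_matrix()
P=o+R@[.040,0,.062]; print("P",P)
print("hover",go(P[0],P[1],.26,91.5)); print("grasp",go(P[0],P[1],P[2]-.0187,91.5))
s,h=40,66
def Pb(t):
    t=np.radians(t);bx=-(180*np.cos(t)-90*np.sin(t))/2;bz=39-(13-bx)*np.tan(t)
    return np.array([bx+(90+s)*np.cos(t)-h*np.sin(t),bz+(90+s)*np.sin(t)+h*np.cos(t)])
for t in(24.4,20,16,12,8,4,0):print(t,(Pb(t)-Pb(24.4)).round(1),Pb(t).round(1))
E
```

```text
P [ 0.6353469  -0.01165511  0.11378165]
hover (array([-608.9, -442.9,  -28.7]), 'yaw', np.float64(-19.2))
grasp (array([-608.9, -442.9,  136.2]), 'yaw', np.float64(-19.2))
24.4 [0. 0.] [ 27.8 118.2]
20 [ 2.7 -2.6] [ 30.4 115.6]
16 [ 4.9 -4.9] [ 32.7 113.3]
12 [ 7.  -7.1] [ 34.8 111.1]
8 [ 8.9 -9.2] [ 36.7 109. ]
4 [ 10.7 -11.2] [ 38.4 106.9]
0 [ 12.2 -13.2] [ 40. 105.]
```

```bash
python3 -m crank '[-609,-443,-29,-19.2,100,-609,-443,-29,-19.2,100,-609,-443,-29,-19.2,100,-609,-443,-29,-19.2,100,-609,-443,-29,-19.2,100,-609,-443,-29,-19.2,100,-609,-443,-29,-19.2,100,-609,-443,-29,-19.2,100,-609,-443,-29,-19.2,100,-609,-443,-29,-19.2,100]'; python3 -c "
from h import *
print(go(.6353,-.0117,.26,91.5))"
```

```text
time: 1.5
tool_pos: [0.4849, 0.193, 0.2509]
tool_rot: [0.001, -0.013, 1.0, 0.0]
contact_force: [0.8, 1.3, -1.3]
gripper_width: 1.001
(array([-145. , -208.6,   -9. ]), 'yaw', np.float64(-0.0))
```

```bash
python3 -m crank '[-145,-209,-9,0,100,-145,-209,-9,0,100,-145,-209,-9,0,100,-145,-209,-9,0,100,-145,-209,-9,0,100,-145,-209,-9,0,100,-145,-209,-9,0,100,-145,-209,-9,0,100,-145,-209,-9,0,100,-145,-209,-9,0,100]'
python3 - <<'E'
from h import *
print(go(.6353,-.0117,.0951,91.5))
B=[]
for n in("top","scene"):
    p,d=vision.grab_frame(n);w=cloud(n,p,d)
    s=w[blue(p)&(w[...,0]>.45)&(w[...,0]<.8)&(w[...,1]>-.13)&(w[...,1]<.13)&(w[...,2]>.055)&(w[...,2]<.17)]
    B.append(s);cv2.imwrite(f"pics/{n}1.png",p[...,::-1]);print(len(s))
print(fit(np.vstack(B),[.6245,-.0115,.04,.02,-.425,0]))
E
```

```text
time: 2.5
tool_pos: [0.6339, -0.0089, 0.2597]
tool_rot: [0.0, -0.014, 1.0, 0.0]
contact_force: [-1.2, -0.6, 0.8]
gripper_width: 0.999
(array([ -1.3,  -2.9, 164.6]), 'yaw', np.float64(0.1))
0
2838
(array([ 0.62518752, -0.01219426,  0.04019039,  0.02118832, -0.4265758 ,
        0.00602218]), np.float64(0.0003544869680071616), np.float64(0.9996476391825229))
```

View pics/scene1.png

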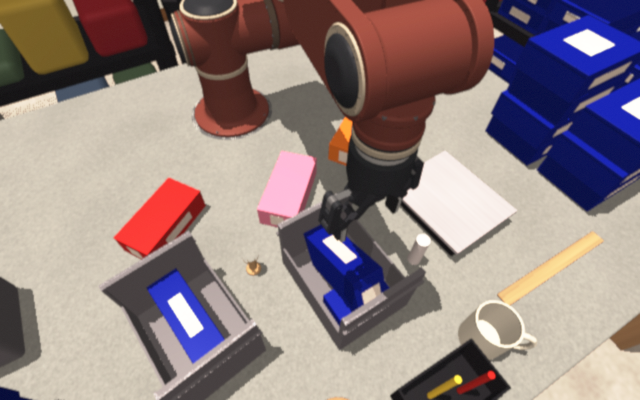

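The gripper hangs over the cocked carton with its fingers on either side (scene ~(365,205)). I descend in two stages.

```bash
python3 -m crank '[-1,-3,40,0,100,-1,-3,70,0,100,-1,-3,95,0,100,-1,-3,115,0,100,-1,-3,130,0,100,-1,-3,145,0,100,-1,-3,155,0,100,-1,-3,160,0,100,-1,-3,160,0,100,-1,-3,160,0,100]'; python3 -c "
from h import *
print(go(.6353,-.0117,.0951,91.5))"
```

```text
time: 3.6
tool_pos: [0.6361, -0.0133, 0.1003]
tool_rot: [0.001, -0.013, 1.0, -0.0]
contact_force: [-0.1, -0.3, 0.1]
gripper_width: 1.003
(array([0.7, 1.6, 5.2]), 'yaw', np.float64(0.0))
```

```bash
python3 -m crank '[1,1,5,0,100,1,1,5,0,100,1,1,5,0,40,1,1,5,0,40,1,1,5,0,40,1,1,5,0,40,1,1,5,0,40,1,1,5,0,40,1,1,5,0,40,1,1,5,0,40]'
python3 - <<'E'
from h import *
p,d=vision.grab_frame("scene");w=cloud("scene",p,d)
s=w[blue(p)&(w[...,0]>.45)&(w[...,0]<.8)&(w[...,1]>-.13)&(w[...,1]<.13)&(w[...,2]>.055)&(w[...,2]<.17)]
print(len(s),fit(s,[.6245,-.0115,.04,.02,-.425,0]))
cv2.imwrite("pics/g2.png",cv2.resize(p[150:350,240:460,::-1],None,fx=2.5,fy=2.5))
E
```

```text
time: 4.6
tool_pos: [0.6345, -0.0122, 0.0948]
tool_rot: [0.0, -0.013, 1.0, -0.0]
contact_force: [-1.6, 0.6, 3.8]
gripper_width: 0.699
2017 (array([ 0.62441056, -0.01235064,  0.03967895,  0.02313084, -0.41520962,
        0.00304242]), np.float64(0.00038371220288650754), np.float64(0.9985126425384234))
```

Gripped: width 0.70, i.e. 60 mm. Now I press along the arc.

```bash
python3 -m crank '[-2,0,2,0,40,-4,0,4,0,40,-5,0,5,0,40,-7,0,7,0,40,-8,0,8,0,40,-9,0,9,0,40,-10,0,11,0,40,-11,0,12,0,40,-12,0,13,0,40,-12,0,13,0,40]'
python3 - <<'E'
from h import *
p,d=vision.grab_frame("scene");w=cloud("scene",p,d)
s=w[blue(p)&(w[...,0]>.45)&(w[...,0]<.8)&(w[...,1]>-.13)&(w[...,1]<.13)&(w[...,2]>.05)&(w[...,2]<.17)]
x=fit(s,[.62,-.0115,.04,.02,-.1,0]);print(len(s),x,np.degrees(x[0][4]))
cv2.imwrite("pics/g3.png",cv2.resize(p[150:350,240:460,::-1],None,fx=2.5,fy=2.5))
E
```

```text
time: 5.65
tool_pos: [0.6467, -0.0119, 0.0817]
tool_rot: [0.0, -0.013, 1.0, -0.0]
contact_force: [-0.8, 0.2, 6.0]
gripper_width: 0.695
2240 (array([ 0.6081119 , -0.01341713,  0.03746855,  0.02767376, -0.04108691,
       -0.002804  ]), np.float64(0.0005018780906663189), np.float64(0.9830357142857142)) -2.3541067273396474
```

View pics/g3.png

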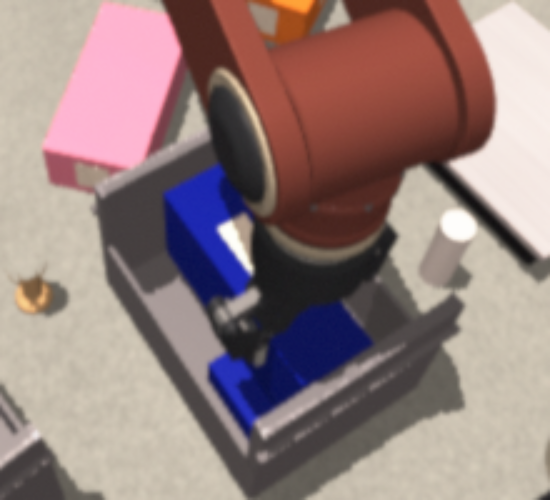

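The carton is now nearly level (-2.4°) and centred in the bin, with the low end at crop (200,190) raised. I press slightly more to finish.

```bash
python3 -m crank '[0,0,1,0,40,0,0,1.5,0,40,0,0,2,0,40,0,0,2.5,0,40,0,0,3,0,40,0,0,3,0,40,0,0,3,0,40,0,0,3,0,40,0,0,3,0,40,0,0,3,0,40]'
cat > m.py <<'E'
from h import *
def meas(zl,zh,x0=.45,x1=.8,y0=-.13,y1=.13,q=None):
    p,d=vision.grab_frame("scene");w=cloud("scene",p,d)
    s=w[blue(p)&(w[...,0]>x0)&(w[...,0]<x1)&(w[...,1]>y0)&(w[...,1]<y1)&(w[...,2]>zl)&(w[...,2]<zh)]
    x=fit(s,q);print(len(s),x[0].round(4),x[1:],np.degrees(x[0][3:]).round(2));return p
E
python3 -c "
from m import *
meas(.05,.17,q=[.608,-.0115,.04,.02,0,0])"
```

```text
time: 6.7
tool_pos: [0.6471, -0.012, 0.081]
tool_rot: [0.0, -0.013, 1.0, -0.0]
contact_force: [-5.7, -0.1, 13.8]
gripper_width: 0.695
2239 [ 0.6064 -0.0134  0.0377  0.027  -0.0229 -0.001 ] (np.float64(0.00047582298839087683), np.float64(0.9852612773559625)) [ 1.55 -1.31 -0.06]
```

```bash
python3 -m crank '[0,0,1,0,40,0,0,2,0,40,0,0,3,0,40,0,0,4,0,40,0,0,4,0,40,0,0,4,0,40,0,0,4,0,40,0,0,4,0,40,0,0,4,0,40,0,0,4,0,40]';
python3 -c "
from m import *
meas(.05,.17,q=[.608,-.0115,.04,.02,0,0])"
```

```text
time: 7.75
tool_pos: [0.6488, -0.012, 0.0803]
tool_rot: [0.002, -0.013, 1.0, -0.0]
contact_force: [-7.9, 0.1, 23.4]
gripper_width: 0.694
2216 [ 0.6049 -0.0136  0.0381  0.0275 -0.0015 -0.001 ] (np.float64(0.0004778028743464349), np.float64(0.983754512635379)) [ 1.58 -0.09 -0.06]
```

```bash
python3 -m crank '[0,0,-2,0,40,0,0,-4,0,40,0,0,-6,0,40,-1,0,-9,0,40,-1,0,-12,0,40,-2,0,-15,0,40,-2,0,-18,0,40,-2,0,-20,0,40,-2,0,-20,0,40,-2,0,-20,0,40]';
python3 -c "
from m import *
meas(.05,.19,q=[.608,-.0115,.05,.02,0,0])"
```

```text
time: 8.8
tool_pos: [0.6484, -0.0119, 0.0945]
tool_rot: [0.0, -0.013, 1.0, 0.0]
contact_force: [-0.3, 0.5, -3.3]
gripper_width: 0.697
2450 [ 0.6073 -0.0132  0.0521  0.0272 -0.0032 -0.0013] (np.float64(0.0004577453597747437), np.float64(0.986938775510204)) [ 1.56 -0.18 -0.07]
```

The carton hangs free and level, centred in the mouth. I lift straight out.

```bash
python3 -m crank '[0,0,-10,0,40,0,0,-25,0,40,0,0,-45,0,40,0,0,-65,0,40,0,0,-85,0,40,0,0,-105,0,40,0,0,-125,0,40,0,0,-140,0,40,0,0,-150,0,40,0,0,-150,0,40]'
python3 - <<'E'
from m import *
p=meas(.15,.33,q=[.607,-.0132,.20,.02,0,0])
cv2.imwrite("pics/g4.png",p[...,::-1])
# target: carton centre at scale centre
s=status.state()["tool_pos"];print(s)
E
```

```text
time: 9.85
tool_pos: [0.6494, -0.012, 0.2471]
tool_rot: [0.002, -0.013, 1.0, -0.0]
contact_force: [0.2, -0.1, -3.1]
gripper_width: 0.694
4408 [ 0.6097 -0.0132  0.2047  0.0274 -0.0067 -0.001 ] (np.float64(0.0003317000444921503), np.float64(0.9956896551724138)) [ 1.57 -0.39 -0.06]
[ 0.64872548 -0.01191645  0.24530917]
```

View pics/g4.png

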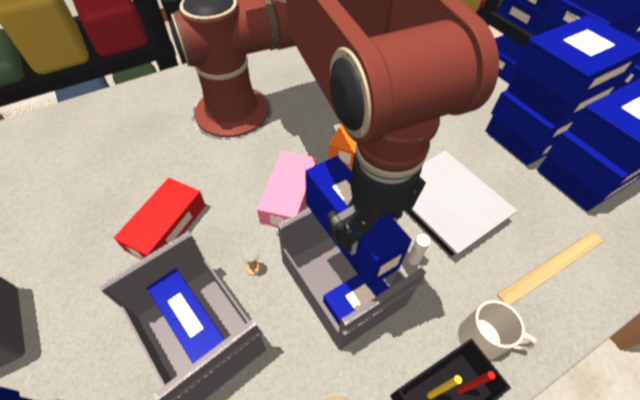

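Lifted clear and level; the flat carton stays behind in the bin at (350,300). I move across to the scale with a ramped speed.

```bash
python3 -m crank '[1,10,0,0,40,3,30,0,0,40,6,65,0,-0.5,40,10,105,0,-1,40,15,150,0,-1.5,40,20,195,0,-2,40,24,235,0,-2.6,40,27,270,0,-2.6,40,30,300,0,-2.6,40,32,315,0,-2.6,40]';
python3 -m crank '[0,5,0,0,40,0,7,0,0,40,0,7,0,0,40,0,7,10,0,40,0,7,25,0,40,0,7,45,0,40,0,7,65,0,40,0,7,80,0,40,0,7,90,0,40,0,7,90,0,40]'
python3 - <<'E'
from m import *
p=meas(.08,.25,x0=.4,x1=.75,y0=.2,y1=.42,q=[.569,.306,.11,.07,0,0])
E
```

```text
time: 10.9
tool_pos: [0.6064, 0.305, 0.2425]
tool_rot: [-0.002, -0.037, 0.999, -0.0]
contact_force: [-0.1, 0.1, -3.0]
gripper_width: 0.696
time: 11.9
tool_pos: [0.6064, 0.3084, 0.1516]
tool_rot: [-0.002, -0.036, 0.999, -0.001]
contact_force: [-0.0, -0.6, -3.7]
gripper_width: 0.695
3514 [ 0.5666  0.3053  0.1094  0.0722  0.0013 -0.0007] (np.float64(0.0005885172521619617), np.float64(0.9988616960728515)) [ 4.14  0.08 -0.04]
```

```bash
python3 -m crank '[-1,0,8,0,40,-2,1,18,0,40,-3,1,30,0,40,-3,1,40,0,40,-3,1,48,0,40,-3,1,54,0,40,-3,1,57,0,40,-3,1,59,0,40,-3,1,60,0,40,-3,1,60,0,40]'
python3 - <<'E'
from m import *
p=meas(.05,.25,x0=.4,x1=.75,y0=.2,y1=.42,q=[.569,.306,.05,.07,0,0])
E
```

```text
time: 12.95
tool_pos: [0.6108, 0.3105, 0.0948]
tool_rot: [0.0, -0.036, 0.999, 0.0]
contact_force: [-0.3, -0.5, -4.3]
gripper_width: 0.694
3009 [ 0.5712  0.3074  0.0524  0.0729 -0.003   0.0015] (np.float64(0.0006036483877489736), np.float64(0.9980059820538385)) [ 4.17 -0.17  0.09]
```

```bash
python3 -m crank '[1,0,1,0,40,1,0,2,0,40,1,0,3,0,40,1,0,4,0,40,1,0,5,0,40,1,-0.5,5.5,0,40,1,-0.5,6,0,40,1,-0.5,6.5,0,40,1,-0.5,7,0,40,1,-0.5,7,0,40]';
python3 -c "
from h import *
for i in range(3): s=status.state();print(s['tool_pos'],s['contact_force'])"
```

```text
time: 14.0
tool_pos: [0.6097, 0.3099, 0.0876]
tool_rot: [0.0, -0.036, 0.999, 0.0]
contact_force: [-0.0, -0.0, -2.4]
gripper_width: 0.697
[0.60966938 0.30985705 0.08760761] [-0.04858553 -0.03210739 -2.40015473]
[0.60966938 0.30985705 0.08760761] [-0.04858553 -0.03210739 -2.40015473]
[0.60966938 0.30985705 0.08760761] [-0.04858553 -0.03210739 -2.40015473]
```

Just touching down, as the force dropped from about 3.5 N to 2.4 N. I lower in half-millimetre steps until it carries its weight.

```bash
python3 -m crank '[0,0,0.3,0,40,0,0,0.6,0,40,0,0,0.9,0,40,0,0,1.2,0,40,0,0,1.2,0,40,0,0,1.2,0,40,0,0,1.2,0,40,0,0,1.2,0,40,0,0,1.2,0,40,0,0,1.2,0,40]'; python3 -c "
from m import *
meas(.05,.25,x0=.4,x1=.75,y0=.2,y1=.42,q=[.569,.306,.05,.07,0,0])"
```

```text
time: 15.0
tool_pos: [0.6098, 0.3098, 0.0874]
tool_rot: [0.0, -0.036, 0.999, -0.0]
contact_force: [-3.9, -1.8, 4.2]
gripper_width: 0.699
2910 [ 5.700e-01  3.067e-01  4.510e-02  7.410e-02 -8.000e-04 -1.000e-04] (np.float64(0.0006028092584926311), np.float64(0.9982817869415808)) [ 4.25 -0.04 -0.  ]
```

The carton sits level on the platform. Release and rise.

```bash
python3 -m crank '[0,0,0,0,70,0,0,0,0,74,0,0,0,0,78,0,0,0,0,84,0,0,0,0,92,0,0,0,0,100,0,0,0,0,100,0,0,-2,0,100,0,0,-8,0,100,0,0,-20,0,100]'; 
python3 -m crank '[0,0,-15,0,100,0,0,-35,0,100,0,0,-60,0,100,0,0,-90,0,100,0,0,-120,0,100,0,0,-150,0,100,20,0,-165,0,100,40,0,-165,0,100,60,0,-165,0,100,80,0,-165,0,100]'
python3 - <<'E'
from m import *
p=meas(.05,.16,x0=.4,x1=.75,y0=.2,y1=.42,q=[.569,.306,.05,.07,0,0]);cv2.imwrite("pics/end.png",p[...,::-1])
w=cloud("scene",p,np.load("scene0.npz")["d"])
E
```

```text
time: 16.05
tool_pos: [0.609, 0.3096, 0.1058]
tool_rot: [-0.001, -0.036, 0.999, -0.0]
contact_force: [-1.5, 1.2, -0.5]
gripper_width: 1.001
time: 17.05
tool_pos: [0.5294, 0.3041, 0.2736]
tool_rot: [0.001, -0.036, 0.999, 0.001]
contact_force: [-0.2, -0.0, 0.4]
gripper_width: 1.001
3503 [ 0.5701  0.3068  0.045   0.0724 -0.0009  0.0011] (np.float64(0.0006157197270934729), np.float64(1.0)) [ 4.15 -0.05  0.07]
```

View pics/end.png

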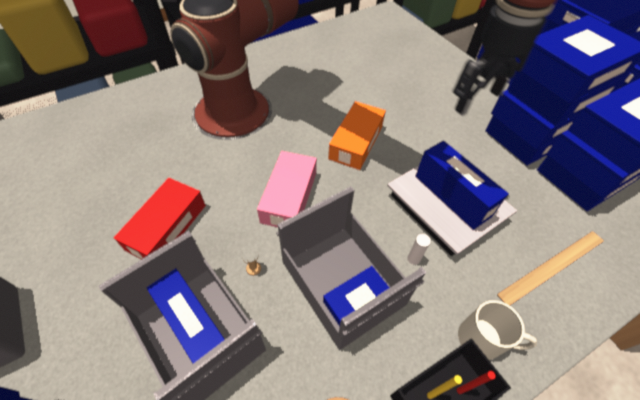

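The carton stands upright in the middle of the scale (460,190). The gripper is clear, the other carton at (185,312) is untouched, and the flat carton is still in its bin.

```bash
python3 -c "
from plant import order,status
print(order.job_done(),status.state()['time'])"
```

```text
the job is handed in; nothing more can be done
the job is handed in; nothing more can be done
```

The cocked blue carton is now standing level and right way up in the middle of the scale, and the job is handed in at about 17 s of the 40 s allowed.

- **Levelling:** I gripped the carton by its long sides, ahead of the flat carton's edge. I then pressed it down along a small arc until its underside lay flat on the flat carton. Pitch went from about -24° to -0.1°, and the highest force I saw was about 25 N.
- **Lifting and placing:** I lifted it straight out through the mouth; it measured within 0.4° of level before and after. I lowered it onto the platform in sub-millimetre steps until it carried its weight, then released it and backed away.

**Last checks (scene camera only):**
- **Centring:** the carton is centred on the scale to about 1 mm, with its yaw matching to about 0.1°. The calibration itself is only good to about 2 mm.
- **Level:** tilt is under 0.1°, and the underside sits at the platform's height.
- **Surroundings:** in the last picture the other carton and the look-alikes looked undisturbed, and the flat carton was still in its bin. I judged that by eye and did not measure it.
- **Disagreements:** the two cameras differed by 1–2 mm on the positions of the scale and the carton. No check failed.

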